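# Hang a headband frame on the spring rail and hold it out at the mark

### The job

Hang the white headband frame over the spring-loaded pull-out rail of the gluing stand, between the rail's two collars, and let go of it. Then pull the rail out by its T-handle until the cross-foot under the handle stands over the dark steel strip on the foot board, and finish while still holding it there, with the frame hanging freely on the rail. The spring draws the rail back if you let go; leave the paint jar, the pine cone and the walnut beside the stand where they are.

Things in the scene. Friction and masses are not known exactly. Their poses are not given: they have to be found in the camera images.
- headband_block (a point): Centre of the light wooden block on the headband frame's crown, the place to grasp from above: 24 mm along x (pinch across this), 30 mm along y, 24 mm high. The frame is a rigid white inverted U, about 90 g, in its own y-z plane, z up, 134 mm wide over the feet, 28 mm deep along x (feet 34). It starts standing on its feet, left or right of the stand; the feet end 136 mm below the block's top, 124 mm below this point.
- headband_crown (a point): Inner face of the headband frame's crown, mid-width: the point that comes to lie on the rail, 19 mm below headband_block. The band is 7 mm thick, the opening under it 110 mm wide between the legs. Axes as headband_block.
- hang_point (a point): Top of the steel rail (round, 14 mm thick, about 147 mm above the table) midway between its two collars (24 mm across, facing sides 64 mm apart). The rail runs along this point's x; -x points out toward the handle and the robot. Moves with the rail. The handle is 100 mm to -x, the wooden guide block (170 mm tall) begins 60 mm to +x.
- handle (a point): Centre of the dark wooden crossbar of the T-handle on the rail's front end: 16 mm thick along x, 64 mm long along y, 20 mm high, centre 176 mm above the table and 29 mm above the rail's top; a small block ends 24 mm below it. Free in front, behind and above: pinch it from above across x. Axes as hang_point; pull along -x.
- cross_foot (a point): Underside of the cross-foot, a steel bar 8 mm by 80 mm that hangs on a thin stem straight under the handle, just above the foot board. Moves with the rail. Axes as hang_point.
- mark_strip: The mark: a thin dark steel strip, 5 mm by 106 mm, 2 mm high, fixed across the foot board in front of the cross-foot; origin at the centre of its underside, x along the rail (-x toward the robot). It lies 50 to 80 mm in front of the resting cross-foot and differs from run to run.
- rail (a joint): How far the rail is pulled out, m: 0 fully home, end stop at 0.105. A spring (about 2.4 N at home, growing by 80 N per m, so 6.4 to 8.8 N at the mark) draws it home.
- jar_mid (a point): Middle of a white paint jar, 46 mm wide and high, loose, standing on the other side of the stand from the frame. A bystander.
- cone: A loose pine cone, 65 mm, left of the stand's rear; origin at its underside. A bystander.
- nut: A loose walnut, 33 x 47 x 31 mm, right of the stand's rear; origin at its underside. A bystander.
There are look-alikes about, which are no part of the job. What is shaped like the part that bears headband_block but green is not meant.

How it is judged (in metres and radians):
On the way, in this order (a step that is already met when the one before it is completed fails the run):
1. the frame hangs on the home rail between the collars, let go (x of headband_crown in the frame of hang_point between -0.028 and 0.028 m and y of headband_crown in the frame of hang_point between -0.02 and 0.02 m and z of headband_crown in the frame of hang_point between -0.006 and 0.012 m and angle between headband_block's own z axis and vertical below 0.3 rad and angle between the x axis of headband_block and the x axis of hang_point, either way round below 0.5 rad and contact force between headband and rail above 0.2 N and contact force between each of the arm, the fingers and headband below 0.05 N and value of joint rail below 0.012 m), for 0.3 s.
2. the rail is pulled out to the mark by the robot, the frame hanging on it (x of headband_crown in the frame of hang_point between -0.028 and 0.028 m and y of headband_crown in the frame of hang_point between -0.02 and 0.02 m and z of headband_crown in the frame of hang_point between -0.006 and 0.012 m and angle between headband_block's own z axis and vertical below 0.3 rad and angle between the x axis of headband_block and the x axis of hang_point, either way round below 0.5 rad and contact force between headband and rail above 0.2 N and contact force between each of the arm, the fingers and headband below 0.05 N and x of cross_foot in the frame of mark_strip between -0.008 and 0.008 m and contact force between the fingers and rail above 2 N), for 0.2 s.
At the end, for the whole second after the job is handed in: Fingers hold the rail (over 2 N), still, cross-foot within 8 mm of the strip; the frame rests on the rail between the collars: crown within 28 mm along, 20 mm across, under 12 mm above; tilt under 0.3, turned under 0.5 rad, under 0.06 m/s, not touched by the robot (all of step 2 and velocity of joint rail between -0.01 and 0.01 m/s and linear speed of headband below 0.06 m/s); the arm keeps its last pose, push and grip.
It fails at once if a bystander (jar, cone or walnut) is moved more than 30 mm (distance of any of jar_mid, cone, nut from where it was at the start of the episode above 0.03 m).
It also fails if it takes over 64 s, if anything falls off the work surface, if the arm or the gripper's body presses on something with over 40 N, if the wrist force passes 120 N, or if a joint passes its speed limit or range.

### The arm

A 6-joint arm with a two-finger parallel gripper is mounted at the origin on a cart in front of the work surface, level with it; the furniture and walls round the work are solid. World frame = base frame: x ahead of the robot, y to its left, z up, the work surface at z = 0. Lengths are in mm, angles in rad, forces in N, time in s.
With the tool pointing down it reaches from about 375 to 900 mm from the base axis. Payload 3.1 kg.
Tool frame: the origin (TCP) lies midway between the tips of the shut fingers; the grasp point (between the pads) lies 19 mm behind it (robot.grasp_offset is the distance from the TCP to the grasp point, in mm); z points along the fingers, y is the direction in which the jaws open and shut (so a half turn about z gives the same grasp; the last joint's range is limited). The gripper opens to 85 mm and grips with 20 to 120 N. Pads are 22 mm wide; open, the fingers measure 114 mm over their backs; the gripper's body (76 mm by 85 mm) begins 54 mm behind the grasp point. The pads swing forward as they close: fully open they stand 13 mm farther back than shut.
Start: joints at [-1.405, 0.527, 1.433, -0, 1.181, -0.178], TCP at [211.277, -588.183, 231.31] pointing down, gripper open.
Joint ranges: [-3.08, 3.08], [-0.75, 2.2], [0.22, 2.44], [-1.43, 4.57], [0, 2.65], [-2.85, 2.85]. Speed limits (rad/s): [2.79, 2.79, 3.14, 3.14, 3.14, 3.14].

### API

Orientations are given as a unit quaternion [w, x, y, z].
In Python, from station import state, camera, ticket, robot gives the robot as it stands. The module is installed in compiled form; this text tells all that it offers.
- The arm moves only by the shell command python3 -m creep 'ROWS' [FORCE]. ROWS is JSON, a list of rows, each a list of 3 entries, a list of its own where there are three numbers: the finger opening in cm, from 0 to 8.54, then the shift along the tool's x, y, z in cm, then the turn, a rotation vector about the tool's x, y, z in rad. In form: [[jaw, [dx, dy, dz], [rx, ry, rz]], ...]. A call has 1 to 8 rows; each row shifts and turns the commanded pose from where the row before left it, along the tool's axes as they then stand; what a row does not reach is not made up. A row lasts 1/12 s, in which the tool goes at most 41.7 mm and 7.16 degrees, less where a joint would pass 70% of its speed; a pose out of reach is approached as far as the arm can. A call is refused whole if a number of a shift passes 4.17 or a number of a turn 0.125, either way. A call with a gripper value outside its range is refused whole. The fingers move at their own pace and stop on an object; FORCE is the grip in N (left out, the last holds). Time passes only in rows, so rows that do not move let the fingers close. It gives the time, the measured TCP pose, the force and the opening at its end, in the units of the state.
- state(): the state, without advancing time (a new reading comes with each control period).
- camera(name): name is "side" or "top" or "wrist"; returns a dict with "pixels" (480x640x3 uint8, blue, green, red), "depth" (480x640 float32, mm along the optical axis (not along the pixel's ray), 0 where there is no reading), "mtx" (3x3 intrinsics, pixels), "extrinsics" (4x4, takes a point from camera to world coordinates); the wrist camera has in their place "mount" (4x4, takes a point from camera to tool coordinates, whose origin is the TCP and whose axes are the flange's). Camera axes: x right, y down, z forward; pixel columns grow to the right and rows downward; lengths in mm; the calibration is good to about 2 mm. A picture is of the moment at which its call begins: read the wrist's pose just before it.
- ticket.hand_in(): hands the job in, once; it reports no verdict.
The state is a dict: "time_s": time; "joint_pos": joint angles; "joint_vel": joint speeds; "effort": joint torques, N m; "tcp_pos": TCP position; "ee_rot": TCP orientation; "contact_force": force on the tool from outside, world axes, zero at the start; "wrist_torque": the same for the moment, N m; "opening": opening from 0.0 (shut) to 1.0 (fully open).
Only numpy, scipy, OpenCV 4.12 (cv2) and the standard library are available. Lean on these libraries where they do the work, as an engineer would, in place of code of your own. Each camera call takes 0.05 s, during which the arm holds its last target.

## Working session

There is one attempt and no reset: what is moved stays moved. The work goes in short steps, Python scripts to look and compute and a shell command to move; the robot and the scene stay as the last step left them, time stands still between calls to the robot, and variables do not carry over. Pictures are saved under pics/ and viewed, and the job is handed in when it is done.

```bash
mkdir -p pics; python3 - <<'E'
from station import state,camera,robot
import cv2,numpy as np
s=state();print(s)
for n in["side","top","wrist"]:
    c=camera(n);cv2.imwrite(f"pics/{n}0.png",c["pixels"]);np.savez(f"pics/{n}0.npz",**{k:v for k,v in c.items()})
    print(n,c["mtx"].round(1).tolist(),np.array(c.get("extrinsics",c.get("mount"))).round(3).tolist())
E
```

```text
{'time_s': 0.0, 'joint_pos': array([-1.40446673e+00,  5.28465919e-01,  1.43389342e+00, -1.81376548e-05,
        1.18138083e+00, -1.78511069e-01]), 'joint_vel': array([-0.00020879,  0.00012864,  0.00082243,  0.00136373, -0.00132195,
       -0.00047297]), 'effort': array([ 1.69234554e-03, -4.42347801e+01, -1.78023165e+01, -2.28951385e-04,
        8.41343834e-03,  2.55350834e-06]), 'tcp_pos': array([ 211.17677985, -587.49178472,  230.33658389]), 'ee_rot': array([-1.07378974e-03,  9.85171243e-01,  1.71570596e-01, -1.84605739e-06]), 'contact_force': array([-0.66408951,  0.78480562,  0.42041032]), 'wrist_torque': array([-0.04980352, -0.02596723,  0.00362479]), 'opening': 0.9970019186781919}
side [[470.6, 0.0, 311.8], [0.0, 470.6, 233.2], [0.0, 0.0, 1.0]] [[-0.995, -0.071, 0.067, 540.762], [-0.097, 0.669, -0.737, 740.891], [0.008, -0.74, -0.673, 783.451], [0.0, 0.0, 0.0, 1.0]]
top [[511.1, 0.0, 326.5], [0.0, 511.1, 240.9], [0.0, 0.0, 1.0]] [[-0.001, -0.997, 0.078, 539.729], [-1.0, 0.001, 0.002, -0.278], [-0.002, -0.078, -0.997, 1106.894], [0.0, 0.0, 0.0, 1.0]]
wrist [[390.6, 0.0, 316.1], [0.0, 390.6, 237.8], [0.0, 0.0, 1.0]] [[0.0, -0.948, -0.319, 80.751], [1.0, 0.0, -0.0, 0.127], [0.0, -0.319, 0.948, -142.679], [0.0, 0.0, 0.0, 1.0]]
```

View pics/top0.png

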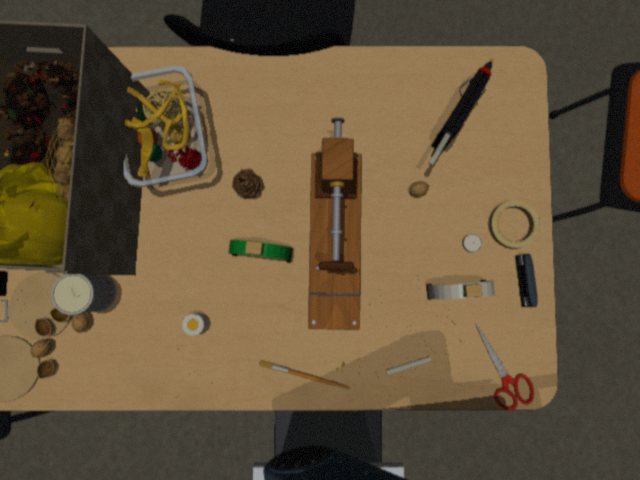

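View pics/side0.png

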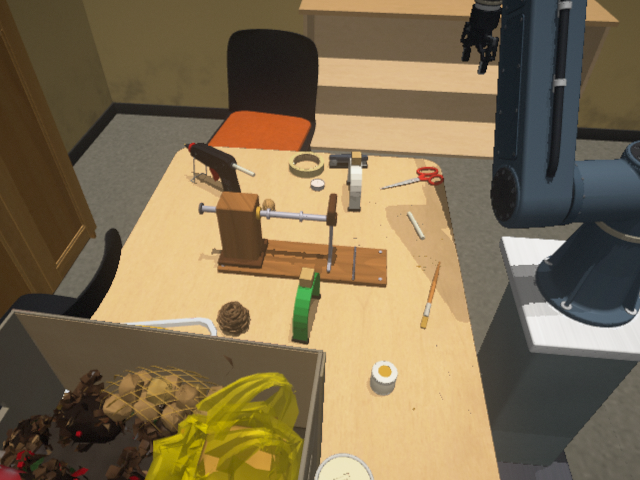

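The top view shows the white frame at about (460,290) with its wood block at (472,291), right of the stand. The rail runs from (337,185) to (337,265), with the handle at (336,266) and the strip near (335,295). The jar is at (193,324), and the green look-alike is at (260,250). Next I'll measure these points.

```bash
cat > h.py <<'E'
import numpy as np,cv2
def load(n,i=0): return dict(np.load(f"pics/{n}{i}.npz"))
def pt(c,u,v,d): 
    K=c["mtx"];p=np.array([(u-K[0,2])/K[0,0]*d,(v-K[1,2])/K[1,1]*d,d,1]);return (c["extrinsics"]@p)[:3]
def onz(c,u,v,z):
    K=c["mtx"];E=c["extrinsics"];r=E[:3,:3]@np.array([(u-K[0,2])/K[0,0],(v-K[1,2])/K[1,1],1]);o=E[:3,3];return o+r*(z-o[2])/r[2]
def cloud(c):
    K=c["mtx"];d=c["depth"];v,u=np.mgrid[:480,:640];P=np.stack([(u-K[0,2])/K[0,0]*d,(v-K[1,2])/K[1,1]*d,d,np.ones_like(d)],-1);W=(P@c["extrinsics"].T)[...,:3];W[d==0]=np.nan;return W
E
python3 - <<'E'
from h import *
c=load("top");W=cloud(c);im=c["pixels"]
a=im[100:340,300:510];a=cv2.resize(a,None,fx=2.5,fy=2.5,interpolation=cv2.INTER_CUBIC);cv2.imwrite("pics/topz.png",a)
s=load("side");a=s["pixels"][130:300,180:420];cv2.imwrite("pics/sidez.png",cv2.resize(a,None,fx=3.3,fy=3.3,interpolation=cv2.INTER_CUBIC))
def rep(n,m):
    q=W[m];print(n,len(q),"mean",np.nanmean(q,0).round(1),"min",np.nanmin(q,0).round(1),"max",np.nanmax(q,0).round(1))
R=np.zeros((480,640),bool);R[270:310,415:505]=1
rep("frame",R&(W[...,2]>20))
rep("block top",R&(W[...,2]>128))
hsv=cv2.cvtColor(im,cv2.COLOR_BGR2HSV)
print("frame hsv row",[(u,hsv[291,u].tolist(),W[291,u].round(0).tolist()) for u in range(424,500,4)])
H=np.zeros_like(R);H[255:280,310:365]=1
rep("handle",H&(W[...,2]>165))
r=np.zeros_like(R);r[190:262,325:350]=1
rep("rail",r&(W[...,2]>138)&(W[...,2]<160))
for v in range(176,264,3):
    m=r[v]&True; z=W[v,325:350]; k=z[:,2]>134
    if k.any(): print(v,k.sum(),np.nanmean(z[k],0).round(1), (z[k][:,1].max()-z[k][:,1].min()).round(1), z[k][:,2].max().round(1))
E
```

```text
frame 940 mean [ 521.7 -262.7  102.2] min [ 504.  -338.3   20.9] max [ 541.  -213.1  142.6]
block top 212 mean [ 522.5 -275.5  135.8] min [ 510.6 -291.4  128.4] max [ 535.2 -261.2  142.6]
frame hsv row [(424, [16, 110, 150], [518.0, -208.0, 2.0]), (428, [6, 34, 38], [518.0, -215.0, 12.0]), (432, [25, 26, 60], [519.0, -215.0, 53.0]), (436, [23, 34, 90], [519.0, -218.0, 77.0]), (440, [22, 25, 112], [519.0, -224.0, 84.0]), (444, [25, 27, 122], [519.0, -231.0, 88.0]), (448, [23, 31, 130], [520.0, -237.0, 99.0]), (452, [20, 32, 143], [520.0, -244.0, 102.0]), (456, [23, 31, 146], [520.0, -250.0, 109.0]), (460, [45, 19, 163], [520.0, -258.0, 107.0]), (464, [17, 84, 61], [520.0, -263.0, 119.0]), (468, [18, 132, 139], [520.0, -266.0, 135.0]), (472, [18, 131, 140], [520.0, -273.0, 137.0]), (476, [19, 134, 137], [520.0, -281.0, 135.0]), (480, [19, 129, 140], [520.0, -288.0, 137.0]), (484, [21, 32, 137], [520.0, -306.0, 105.0]), (488, [21, 29, 124], [519.0, -316.0, 98.0]), (492, [18, 31, 108], [519.0, -327.0, 87.0]), (496, [18, 115, 149], [517.0, -364.0, -1.0])]
handle 306 mean [568.1 -15.3 185.
[... 552 characters left out ...]
[675.3 -16.6 146.7] 11.4 150.4
212 7 [669.6 -16.6 146.7] 11.4 148.6
215 7 [663.9 -16.6 146.3] 11.3 147.7
218 7 [658.1 -16.5 146.5] 11.3 148.3
221 7 [652.5 -16.5 146.2] 11.4 150.1
224 7 [646.9 -16.5 145.2] 11.3 147.2
227 7 [641.1 -16.5 145.5] 11.4 148.1
230 12 [635.  -15.5 150.2] 20.7 155.4
233 12 [629.9 -17.5 143.5] 20.9 148.8
236 7 [624.  -16.5 145.8] 11.3 146.3
239 6 [618.4 -16.2 145.3] 11.3 146.5
242 7 [612.6 -16.4 146.3] 11.3 148.6
245 8 [607.  -15.5 145.3] 13.2 148.2
248 7 [601.4 -15.9 145.6] 13.2 148.6
251 8 [595.7 -15.5 145.1] 13.2 148.2
254 8 [590.  -15.4 145.9] 13.2 149.8
257 8 [584.4 -15.4 144.6] 13.3 147.5
260 10 [578.5 -15.3 151.1] 16.8 153.3
263 24 [571.7 -17.2 186.6] 43.1 189.4
```

View pics/topz.png

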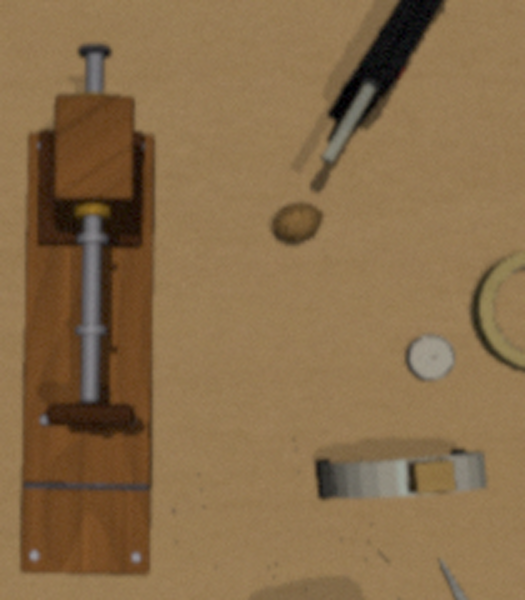

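View pics/sidez.png

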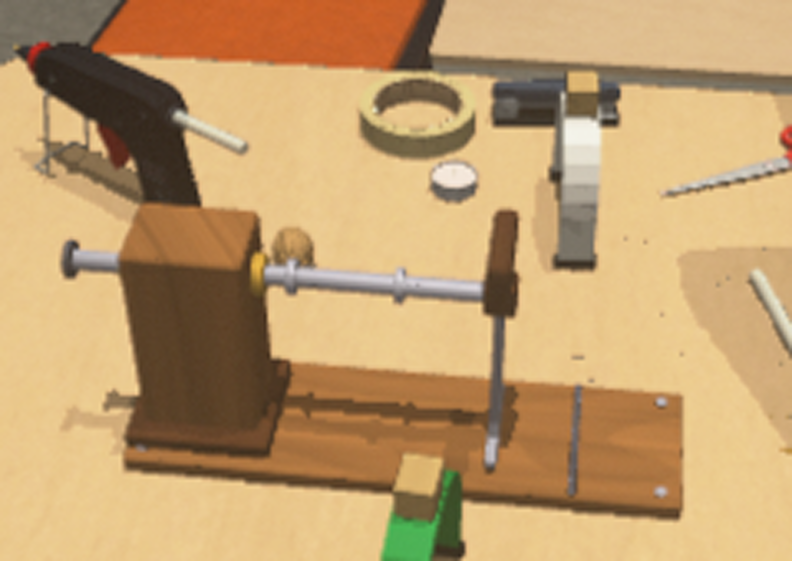

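```bash
python3 - <<'E'
from h import *
c=load("top");W=cloud(c);im=c["pixels"];hsv=cv2.cvtColor(im,cv2.COLOR_BGR2HSV)
R=np.zeros((480,640),bool);R[270:310,415:505]=1
m=R&(W[...,2]>128)
def rect(m):
    p=W[m][:,:2].astype(np.float32);return cv2.minAreaRect(p)
print("block",rect(m)); 
m=R&(W[...,2]>80);print("band",rect(m))
p=W[m];
bins=[(y,np.round((p[abs(p[:,1]-y)<5][:,0].min()+p[abs(p[:,1]-y)<5][:,0].max())/2,1)) for y in range(-320,-215,10)];print(bins)
H=np.zeros_like(R);H[255:280,310:365]=1
m=H&(W[...,2]>172);print("handle",rect(m));p=W[m];print(np.polyfit(p[:,1],p[:,0],1))
# strip
print("board z",np.nanmedian(W[305:320,315:350,2]))
g=cv2.cvtColor(im,cv2.COLOR_BGR2GRAY).astype(float)
pts=[]
for u in range(312,358,3):
    col=g[284:304,u];bg=np.median(col);w=np.clip(bg-8-col,0,None)
    if w.sum()>5: v=284+(w*np.arange(20)).sum()/w.sum();pts.append(onz(c,u,v,np.nanmedian(W[305:320,315:350,2])+2))
pts=np.array(pts);print(pts.round(1)[::3],np.polyfit(pts[:,1],pts[:,0],1),pts[:,0].mean())
E
```

```text
block ((522.3952026367188, -276.5224304199219), (23.87940216064453, 30.511795043945312), 4.460341453552246)
band ((522.3638305664062, -276.4095153808594), (27.995868682861328, 110.84791564941406), 4.390015602111816)
[(-320, np.float64(525.3)), (-310, np.float64(525.3)), (-300, np.float64(523.5)), (-290, np.float64(523.5)), (-280, np.float64(522.9)), (-270, np.float64(521.6)), (-260, np.float64(521.6)), (-250, np.float64(519.6)), (-240, np.float64(519.5)), (-230, np.float64(519.3)), (-220, np.float64(518.2))]
handle ((568.1959228515625, -15.731597900390625), (61.46065139770508, 14.650136947631836), 89.92227172851562)
[7.57181363e-03 5.68188535e+02]
board z 14.574041376000878
[[514.2  32.6  16.6]
 [512.8   7.1  16.6]
 [510.7 -43.8  16.6]] [4.51442786e-02 5.12368865e+02] 512.0089778925656
```

```bash
cat >> h.py <<'E'
from scipy.spatial.transform import Rotation as Ro
def pose(s):
    w,x,y,z=s["ee_rot"];return np.array(s["tcp_pos"]),Ro.from_quat([x,y,z,w])
def plan(s,tgt,jawang,n,jaw):
    """jawang: world angle of tool y axis; prints rows (cm, rad) and the simulated end"""
    p,R=pose(s)
    Y=np.array([np.cos(jawang),np.sin(jawang),0]);Z=np.array([0,0,-1.]);X=np.cross(Y,Z)
    T=Ro.from_matrix(np.stack([X,Y,Z],1));rv=(R.inv()*T).as_rotvec()
    st=(np.array(tgt)-p)/n;rows=[]
    for i in range(n):
        d=R.inv().apply(st)/10;dd=np.round(d,2);r=np.round(rv/n,3)
        rows.append([jaw,dd.tolist(),r.tolist()]);R=R*Ro.from_rotvec(r)
    print("from",p.round(1),"rotvec",rv.round(3))
    for i in range(0,n,8): print(str(rows[i:i+8]).replace(" ",""))
E
python3 - <<'E'
from h import *
from station import state
plan(state(),[522.3,-276.4,190],0.076,12,8.5)
E
```

```text
from [ 211.2 -587.7  230.6] rotvec [-1.000e-03 -1.000e-03 -1.302e+00]
[[8.5,[3.32,-1.56,0.34],[-0.0,-0.0,-0.109]],[8.5,[3.47,-1.19,0.34],[-0.0,-0.0,-0.109]],[8.5,[3.58,-0.81,0.34],[-0.0,-0.0,-0.109]],[8.5,[3.64,-0.42,0.34],[-0.0,-0.0,-0.109]],[8.5,[3.67,-0.02,0.34],[-0.0,-0.0,-0.109]],[8.5,[3.65,0.38,0.34],[-0.0,-0.0,-0.109]],[8.5,[3.58,0.78,0.34],[-0.0,-0.0,-0.109]],[8.5,[3.48,1.16,0.34],[-0.0,-0.0,-0.109]]]
[[8.5,[3.33,1.53,0.34],[-0.0,-0.0,-0.109]],[8.5,[3.14,1.89,0.34],[-0.0,-0.0,-0.109]],[8.5,[2.92,2.22,0.34],[-0.0,-0.0,-0.109]],[8.5,[2.66,2.52,0.34],[-0.0,-0.0,-0.109]]]
```

```bash
python3 -m creep '[[8.5,[3.3,-1.6,0.3],[0,0,-0.109]],[8.5,[3.5,-1.2,0.3],[0,0,-0.109]],[8.5,[3.6,-0.8,0.3],[0,0,-0.109]],[8.5,[3.6,-0.4,0.3],[0,0,-0.109]],[8.5,[3.7,0,0.3],[0,0,-0.109]],[8.5,[3.6,0.4,0.3],[0,0,-0.109]],[8.5,[3.6,0.8,0.3],[0,0,-0.109]],[8.5,[3.5,1.2,0.3],[0,0,-0.109]]]'
python3 -m creep '[[8.5,[3.3,1.5,0.3],[0,0,-0.109]],[8.5,[3.1,1.9,0.3],[0,0,-0.109]],[8.5,[2.9,2.2,0.3],[0,0,-0.109]],[8.5,[2.7,2.5,0.3],[0,0,-0.109]],[8.5,[0,0,0],[0,0,0]],[8.5,[0,0,0],[0,0,0]]]'
python3 - <<'E'
from h import *
from station import state,camera
s=state();plan(s,[522.3,-276.4,160],0.076,3,8.5)
c=camera("wrist");cv2.imwrite("pics/w1.png",c["pixels"])
c=camera("top");cv2.imwrite("pics/t1.png",c["pixels"])
E
```

```text
time_s: 0.82
tcp_pos: [420.5, -379.4, 207.0]
ee_rot: [-0.0, 0.819, 0.574, -0.0]
contact_force: [1.0, -0.9, 0.2]
opening: 0.996
time_s: 1.32
tcp_pos: [523.4, -275.7, 194.7]
ee_rot: [-0.001, 0.676, 0.737, -0.0]
contact_force: [-0.7, 0.5, 0.5]
opening: 0.998
from [ 523.4 -275.7  194.7] rotvec [-0.001 -0.001  0.01 ]
[[8.5,[-0.02,-0.04,1.16],[-0.0,-0.0,0.003]],[8.5,[-0.02,-0.04,1.16],[-0.0,-0.0,0.003]],[8.5,[-0.02,-0.04,1.16],[-0.0,-0.0,0.003]]]
```

View pics/w1.png

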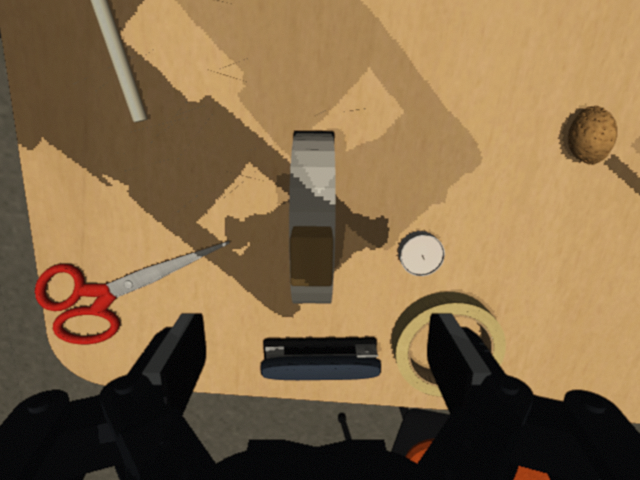

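The wrist view shows the block at (312,255), parallel to the jaws and about 1.5 mm off centre in tool y, which agrees with the top camera. I'll descend.

```bash
python3 -m creep '[[8.5,[-0.06,-0.12,2],[0,0,0.01]],[8.5,[0,0,2],[0,0,0]],[8.5,[0,0,2],[0,0,0]],[8.5,[0,0,1],[0,0,0]],[8.5,[0,0,0.5],[0,0,0]],[8.5,[0,0,0],[0,0,0]]]'
```

```text
time_s: 1.92
tcp_pos: [520.3, -279.0, 119.4]
ee_rot: [-0.001, 0.682, 0.731, -0.0]
contact_force: [0.7, -0.0, 0.7]
opening: 0.998
```

```bash
python3 -m creep '[[8.5,[0.27,0.2,0.2],[0,0,0]],[8.5,[0,0,0.15],[0,0,0]],[8.5,[0,0,0],[0,0,0]]]'
python3 -m creep '[[2.2,[0,0,0],[0,0,0]],[2.2,[0,0,0],[0,0,0]],[2.2,[0,0,0],[0,0,0]],[2.2,[0,0,0],[0,0,0]],[2.2,[0,0,0],[0,0,0]],[2.0,[0,0,0],[0,0,0]]]' 30
python3 - <<'E'
from h import *
from station import state,camera
c=camera("wrist");cv2.imwrite("pics/w2.png",c["pixels"])
E
```

```text
time_s: 2.17
tcp_pos: [523.7, -275.7, 117.5]
ee_rot: [0.001, 0.681, 0.732, 0.0]
contact_force: [-0.0, -0.7, 0.4]
opening: 0.994
time_s: 2.67
tcp_pos: [523.1, -275.6, 117.0]
ee_rot: [-0.0, 0.681, 0.732, -0.0]
contact_force: [-0.5, -0.1, 1.5]
opening: 0.269
```

View pics/w2.png

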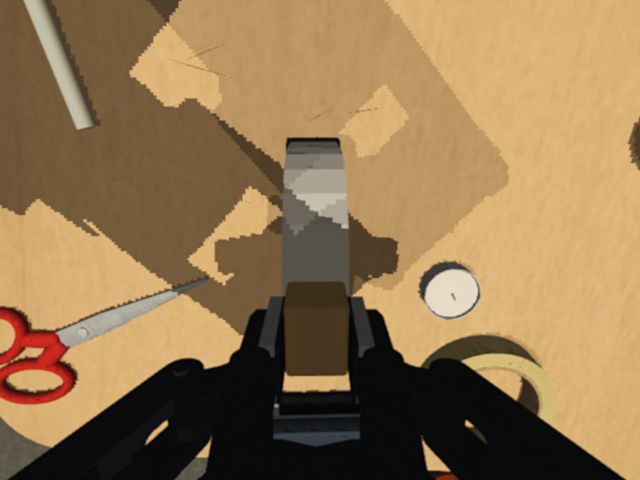

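```bash
python3 -m creep '[[2.0,[0,0,-1],[0,0,0]],[2.0,[0,0,-2.5],[0,0,0]],[2.0,[0,0,-3.5],[0,0,0]],[2.0,[0,0,-3.5],[0,0,0]],[2.0,[0,0,-3.5],[0,0,0]],[2.0,[0,0,-3.5],[0,0,0]],[2.0,[0,0,-2.5],[0,0,0]],[2.0,[0,0,0],[0,0,0]]]' 40
python3 - <<'E'
from h import *
from station import state
plan(state(),[668,-16.8,320],-0.02,10,2.0)
E
```

```text
time_s: 3.38
tcp_pos: [525.9, -277.4, 324.3]
ee_rot: [0.007, 0.681, 0.732, 0.001]
contact_force: [0.4, -0.6, -1.0]
opening: 0.27
from [ 525.9 -277.4  324.3] rotvec [0.011 0.009 0.092]
[[2.0,[2.5,1.6,0.04],[0.001,0.001,0.009]],[2.0,[2.51,1.58,0.04],[0.001,0.001,0.009]],[2.0,[2.53,1.56,0.04],[0.001,0.001,0.009]],[2.0,[2.54,1.54,0.04],[0.001,0.001,0.009]],[2.0,[2.55,1.51,0.04],[0.001,0.001,0.009]],[2.0,[2.57,1.49,0.04],[0.001,0.001,0.009]],[2.0,[2.58,1.47,0.04],[0.001,0.001,0.009]],[2.0,[2.59,1.44,0.04],[0.001,0.001,0.009]]]
[[2.0,[2.61,1.42,0.04],[0.001,0.001,0.009]],[2.0,[2.62,1.4,0.05],[0.001,0.001,0.009]]]
```

```bash
python3 -m creep '[[2.0,[2.5,1.6,0],[0,0,0.009]],[2.0,[2.5,1.6,0],[0,0,0.009]],[2.0,[2.5,1.6,0],[0,0,0.009]],[2.0,[2.5,1.5,0],[0,0,0.009]],[2.0,[2.5,1.5,0],[0,0,0.009]],[2.0,[2.6,1.5,0],[0,0,0.009]],[2.0,[2.6,1.5,0],[0,0,0.009]],[2.0,[2.6,1.4,0],[0,0,0.009]]]'
python3 -m creep '[[2.0,[2.6,1.4,0],[0,0,0.009]],[2.0,[2.0,1.2,0],[0,0,0.009]],[2.0,[0.5,0.2,0],[0,0,0]],[2.0,[0,0,0],[0,0,0]],[2.0,[0,0,0],[0,0,0]],[2.0,[0,0,0],[0,0,0]]]'
python3 - <<'E'
from h import *
from station import state,camera
for n in["top","side"]:
    c=camera(n);cv2.imwrite(f"pics/{n}3.png",c["pixels"]);np.savez(f"pics/{n}3.npz",**c)
s=state();plan(s,[668,-16.8,172],-0.02,4,2.0)
c=load("top",3);W=cloud(c);t=s["tcp_pos"]
near=(abs(W[...,0]-t[0])<110)&(abs(W[...,1]-t[1])<90)
m=near&(W[...,2]>280)&(W[...,2]<360);p=W[m];print(m.sum(),p.min(0) if len(p) else 0,p.max(0) if len(p) else 0)
E
```

```text
time_s: 4.05
tcp_pos: [636.9, -66.0, 316.0]
ee_rot: [-0.001, 0.707, 0.707, -0.0]
contact_force: [0.2, -0.2, -1.1]
opening: 0.27
time_s: 4.55
tcp_pos: [664.4, -18.0, 316.4]
ee_rot: [-0.0, 0.714, 0.7, -0.001]
contact_force: [0.0, 0.8, -0.3]
opening: 0.273
from [664.6 -18.3 316.8] rotvec [-0.001  0.     0.   ]
[[2.0,[0.04,0.09,3.62],[-0.0,0.0,0.0]],[2.0,[0.04,0.09,3.62],[-0.0,0.0,0.0]],[2.0,[0.04,0.09,3.62],[-0.0,0.0,0.0]],[2.0,[0.04,0.09,3.62],[-0.0,0.0,0.0]]]
442 [649.59323621 -74.68100981 280.22156734] [680.30347054  36.25269125 312.64300145]
```

View pics/side3.png

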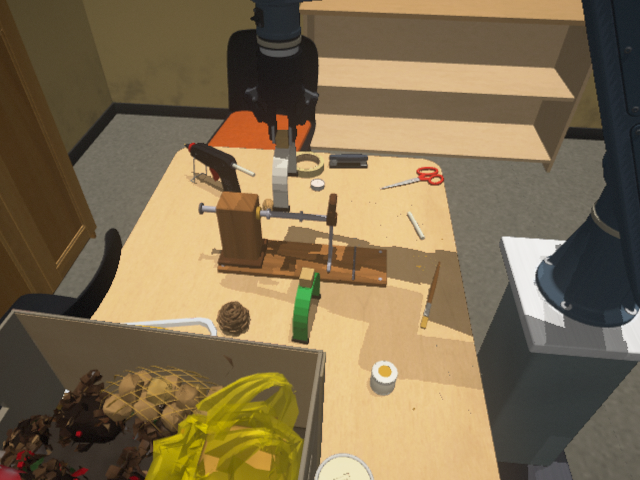

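View pics/top3.png

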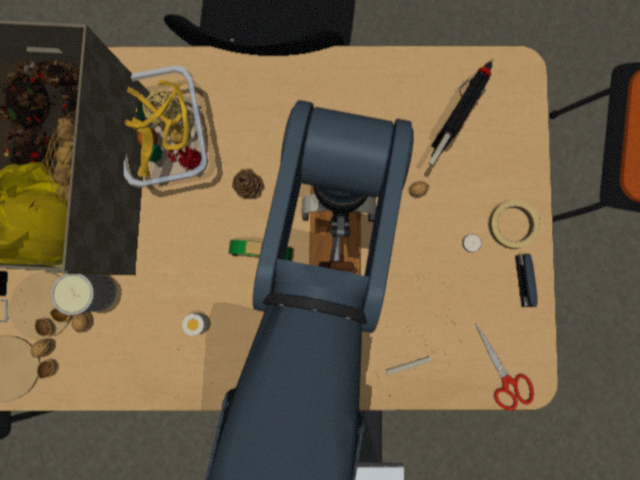

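The side view shows the frame held upright above the rail, legs on both sides. The top depth puts its centre at x 665, y −19. I'll shift +3 mm in x and +2 mm in y on the way down.

```bash
python3 -m creep '[[2.0,[0.2,0.3,1],[0,0,0]],[2.0,[0,0,2.5],[0,0,0]],[2.0,[0,0,3],[0,0,0]],[2.0,[0,0,3],[0,0,0]],[2.0,[0,0,2.5],[0,0,0]],[2.0,[0,0,1.5],[0,0,0]],[2.0,[0,0,0.5],[0,0,0]],[2.0,[0,0,0],[0,0,0]]]'
python3 - <<'E'
from h import *
from station import state,camera
s=state();plan(s,[668,-16.0,161],-0.02,1,2.0);print(s["contact_force"])
c=camera("side");cv2.imwrite(f"pics/side4.png",c["pixels"]);np.savez("pics/side4.npz",**c)
a=c["pixels"][130:300,180:420];cv2.imwrite("pics/side4z.png",cv2.resize(a,None,fx=3.3,fy=3.3,interpolation=cv2.INTER_CUBIC))
E
```

```text
time_s: 5.32
tcp_pos: [667.0, -15.3, 174.6]
ee_rot: [-0.002, 0.714, 0.7, -0.001]
contact_force: [-0.8, -0.2, -0.5]
opening: 0.269
from [667.  -15.3 174.6] rotvec [-0.004 -0.001  0.001]
[[2.0,[-0.07,0.11,1.36],[-0.004,-0.001,0.001]]]
[-0.81778605 -0.20340369 -0.49187021]
```

View pics/side4z.png

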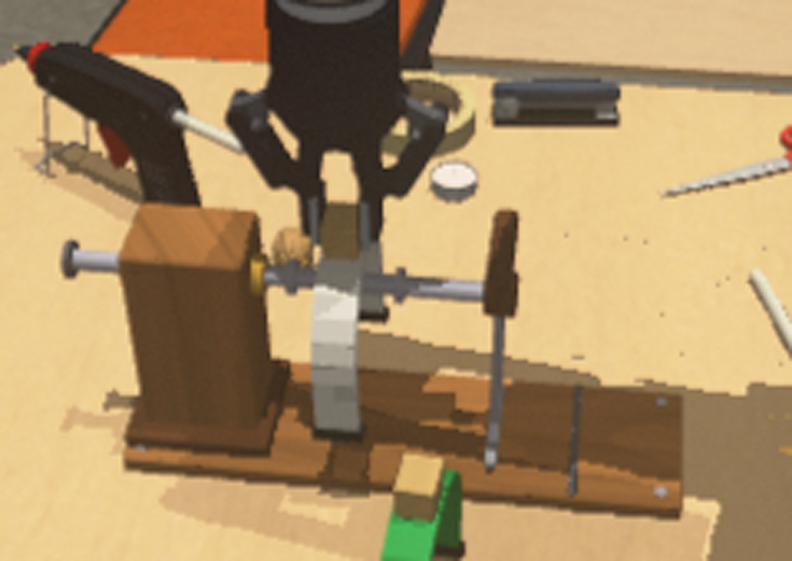

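The frame is over the rail at about (340,300), between the collars at (290,275) and (400,285). I'll lower it onto the rail.

```bash
python3 -m creep '[[2.0,[-0.05,0.1,0.5],[0,0,0]],[2.0,[0,0,0.4],[0,0,0]],[2.0,[0,0,0.2],[0,0,0]],[2.0,[0,0,0],[0,0,0]],[2.0,[0,0,0],[0,0,0]]]'
python3 -m creep '[[2.0,[0,0,0.1],[0,0,0]],[2.0,[0,0,0.1],[0,0,0]],[2.0,[0,0,0],[0,0,0]]]'
```

```text
time_s: 5.78
tcp_pos: [669.3, -15.4, 166.2]
ee_rot: [0.0, 0.713, 0.701, 0.0]
contact_force: [-0.2, 0.8, -0.6]
opening: 0.275
time_s: 6.03
tcp_pos: [669.2, -15.4, 163.8]
ee_rot: [-0.0, 0.713, 0.701, -0.0]
contact_force: [0.4, -0.2, -1.6]
opening: 0.272
```

```bash
python3 -m creep '[[2.0,[0,0,0.1],[0,0,0]],[2.0,[0,0,0.1],[0,0,0]],[2.0,[0,0,0],[0,0,0]]]'
python3 -m creep '[[2.0,[0,0,0.1],[0,0,0]],[2.0,[0,0,0.1],[0,0,0]],[2.0,[0,0,0],[0,0,0]]]'
```

```text
time_s: 6.28
tcp_pos: [669.0, -15.4, 161.5]
ee_rot: [-0.0, 0.713, 0.701, -0.0]
contact_force: [-0.5, -0.7, 0.1]
opening: 0.274
time_s: 6.53
tcp_pos: [669.0, -15.4, 159.5]
ee_rot: [-0.0, 0.713, 0.701, -0.0]
contact_force: [-0.7, -0.2, -1.5]
opening: 0.272
```

```bash
python3 -m creep '[[2.0,[0,0,0.1],[0,0,0]],[2.0,[0,0,0],[0,0,0]],[2.0,[0,0,0],[0,0,0]]]'
python3 -m creep '[[2.0,[0,0,0.1],[0,0,0]],[2.0,[0,0,0],[0,0,0]],[2.0,[0,0,0],[0,0,0]]]'
```

```text
time_s: 6.78
tcp_pos: [669.3, -15.4, 159.0]
ee_rot: [0.0, 0.713, 0.701, 0.0]
contact_force: [0.1, -0.4, 0.1]
opening: 0.275
time_s: 7.03
tcp_pos: [669.3, -15.4, 158.8]
ee_rot: [0.0, 0.713, 0.701, 0.0]
contact_force: [-1.6, 0.7, 4.9]
opening: 0.272
```

Contact: about 5 N upward at 158.8 mm. I'll let go.

```bash
python3 -m creep '[[2.6,[0,0,0],[0,0,0]],[3.0,[0,0,0],[0,0,0]],[3.5,[0,0,0],[0,0,0]],[4.0,[0,0,0],[0,0,0]],[4.2,[0,0,0],[0,0,0]],[4.2,[0,0,0],[0,0,0]]]'
python3 - <<'E'
from h import *
from station import state,camera
c=camera("wrist");cv2.imwrite("pics/w5.png",c["pixels"])
c=camera("side");a=c["pixels"][130:300,180:420];cv2.imwrite("pics/side5z.png",cv2.resize(a,None,fx=3.3,fy=3.3,interpolation=cv2.INTER_CUBIC))
E
```

```text
time_s: 7.53
tcp_pos: [669.1, -15.4, 157.5]
ee_rot: [-0.0, 0.713, 0.701, -0.0]
contact_force: [-0.1, -0.6, -0.1]
opening: 0.492
```

View pics/side5z.png

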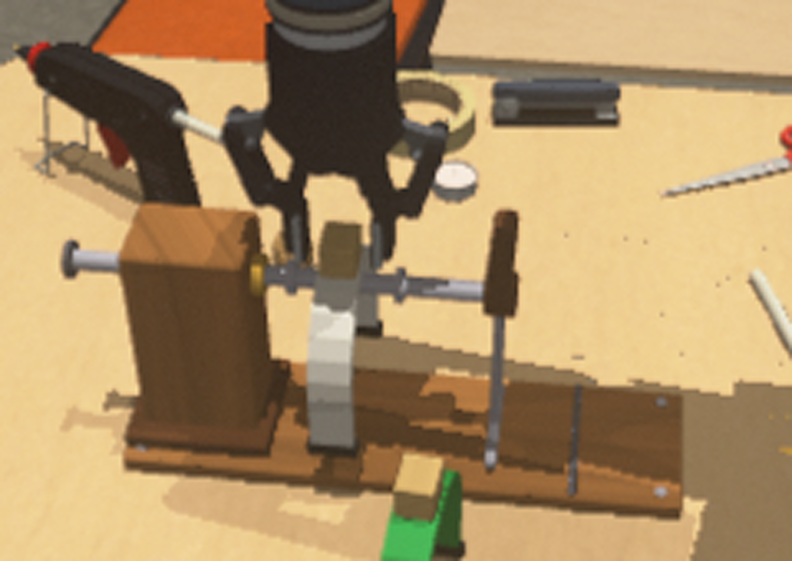

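View pics/w5.png

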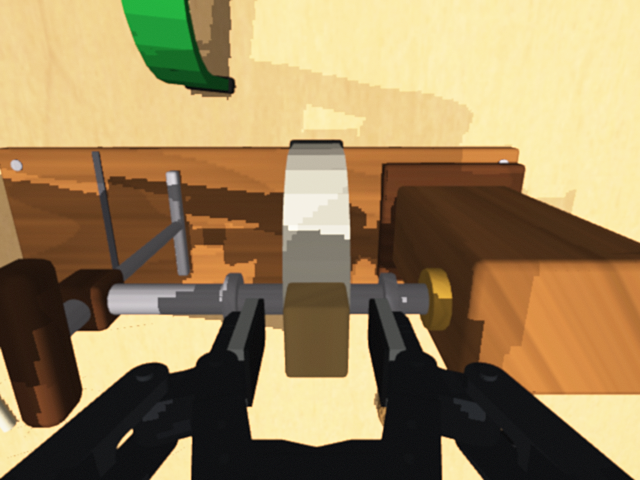

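Both views show the frame hanging upright between the collars with clear gaps to both fingers. I'll rise straight up.

```bash
python3 -m creep '[[4.2,[0,0,-0.5],[0,0,0]],[4.2,[0,0,-1],[0,0,0]],[4.2,[0,0,-2],[0,0,0]],[4.2,[0,0,-2.5],[0,0,0]],[4.2,[0,0,-2],[0,0,0]],[4.2,[0,0,-0.5],[0,0,0]],[4.2,[0,0,0],[0,0,0]]]'
python3 - <<'E'
from h import *
from station import state
plan(state(),[568,-15.6,240],-0.02,4,6.0)
E
```

```text
time_s: 8.22
tcp_pos: [670.7, -15.6, 245.9]
ee_rot: [0.002, 0.713, 0.701, 0.002]
contact_force: [0.3, 0.7, -0.8]
opening: 0.49
from [670.7 -15.6 245.9] rotvec [0.006 0.001 0.002]
[[6.0,[-0.05,-2.57,0.13],[0.001,0.0,0.001]],[6.0,[-0.05,-2.57,0.14],[0.001,0.0,0.001]],[6.0,[-0.05,-2.57,0.14],[0.001,0.0,0.001]],[6.0,[-0.05,-2.57,0.14],[0.001,0.0,0.001]]]
```

```bash
python3 -m creep '[[4.2,[0,-2,0],[0,0,0]],[4.2,[0,-3,0],[0,0,0]],[6,[0,-3,0],[0,0,0]],[6,[0,-2,0],[0,0,0]],[6,[-0.05,-0.1,0],[0,0,0]],[6,[0,0,0],[0,0,0]],[6,[0,0,0],[0,0,0]]]'
python3 - <<'E'
from h import *
from station import state,camera
s=state();plan(s,[568,-15.6,161],-0.02,4,6.0)
c=camera("wrist");cv2.imwrite("pics/w6.png",c["pixels"])
c=camera("side");a=c["pixels"][130:300,180:420];cv2.imwrite("pics/side6z.png",cv2.resize(a,None,fx=3.3,fy=3.3,interpolation=cv2.INTER_CUBIC))
E
```

```text
time_s: 8.8
tcp_pos: [569.0, -14.3, 242.5]
ee_rot: [0.0, 0.714, 0.701, 0.0]
contact_force: [0.8, -0.2, 0.0]
opening: 0.703
from [569.  -14.3 242.5] rotvec [0.001 0.    0.002]
[[6.0,[-0.03,-0.03,2.04],[0.0,0.0,0.0]],[6.0,[-0.03,-0.03,2.04],[0.0,0.0,0.0]],[6.0,[-0.03,-0.03,2.04],[0.0,0.0,0.0]],[6.0,[-0.03,-0.03,2.04],[0.0,0.0,0.0]]]
```

View pics/side6z.png

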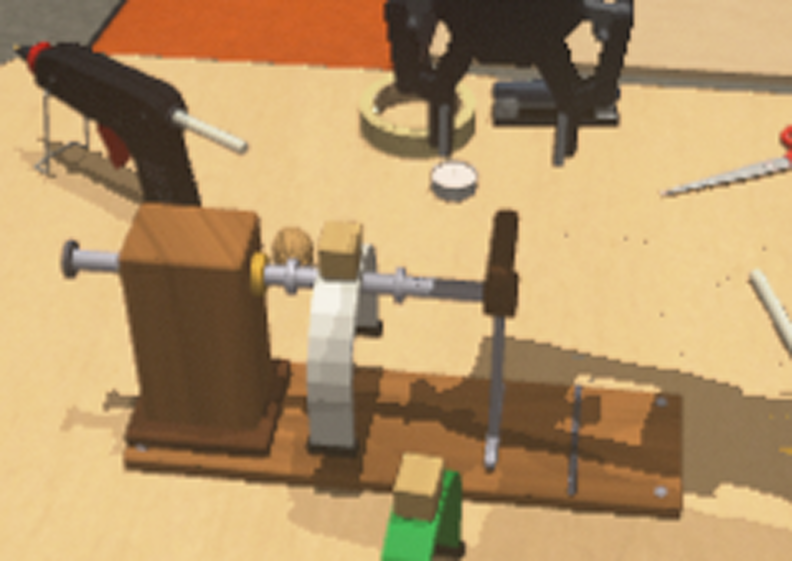

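View pics/w6.png

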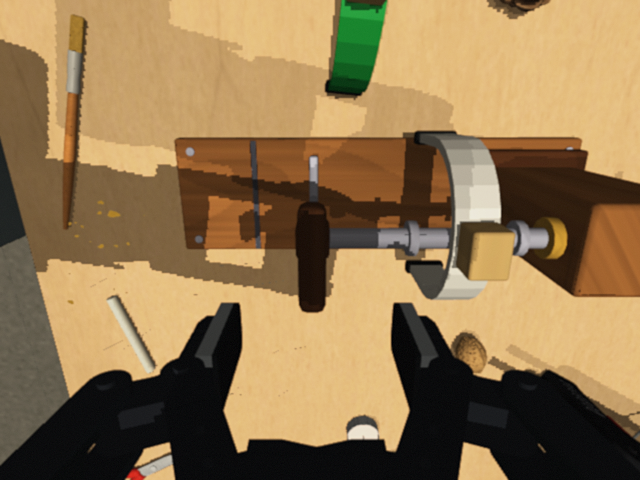

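The frame hangs freely at about (470,250) in the wrist view. The handle at (312,255) is centred between the fingers. Descending onto it.

```bash
python3 -m creep '[[6,[-0.1,-0.15,1.5],[0,0,0]],[6,[0,0,2.5],[0,0,0]],[6,[0,0,2],[0,0,0]],[6,[0,0,1.2],[0,0,0]],[6,[0,0,0.6],[0,0,0]],[6,[0,0,0.2],[0,0,0]],[6,[0,0,0],[0,0,0]],[6,[0,0,0],[0,0,0]]]'
```

```text
time_s: 9.57
tcp_pos: [567.7, -15.2, 163.4]
ee_rot: [0.001, 0.713, 0.701, 0.0]
contact_force: [-0.2, 0.0, -0.2]
opening: 0.704
```

```bash
python3 -m creep '[[4.5,[0,0,0.15],[0,0,0]],[3,[0,0,0],[0,0,0]],[1.5,[0,0,0],[0,0,0]],[1,[0,0,0],[0,0,0]],[1,[0,0,0],[0,0,0]],[1,[0,0,0],[0,0,0]],[1,[0,0,0],[0,0,0]]]' 60
python3 - <<'E'
from h import *
from station import state,camera
c=camera("wrist");cv2.imwrite("pics/w7.png",c["pixels"])
E
```

```text
time_s: 10.15
tcp_pos: [566.6, -15.1, 162.0]
ee_rot: [0.0, 0.713, 0.701, -0.0]
contact_force: [-1.6, -0.6, 5.7]
opening: 0.178
```

View pics/w7.png

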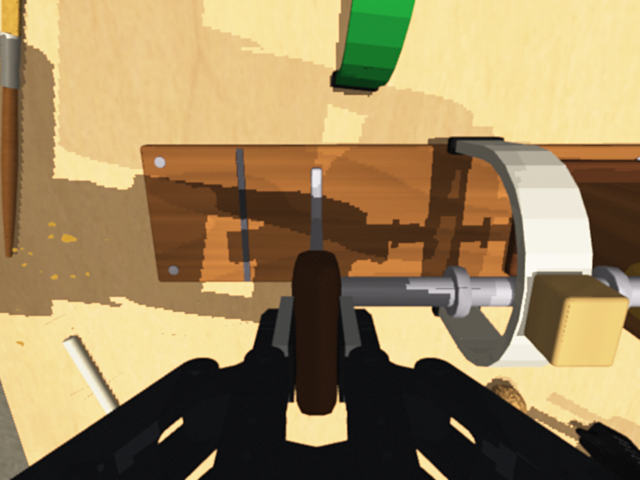

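The handle is gripped at 15 mm opening. I'll measure the foot-to-strip distance in this view, with the foot end at (316,178) and the strip at (241,185), and cross-check it in the side view.

```bash
cat >> h.py <<'E'
def wray(c,s,u,v,z):
    p,R=pose(s);M=np.eye(4);M[:3,:3]=R.as_matrix();M[:3,3]=p
    return onz({"mtx":c["mtx"],"extrinsics":M@c["mount"]},u,v,z)
E
python3 - <<'E'
from h import *
from station import state,camera
s=state();c=camera("wrist");g=cv2.cvtColor(c["pixels"],cv2.COLOR_BGR2GRAY).astype(float)
for v in (165,172,180,190): print(v,g[v,232:250].astype(int).tolist(),g[v,305:328].astype(int).tolist())
S=camera("side");a=S["pixels"][210:300,280:400];cv2.imwrite("pics/s7.png",cv2.resize(a,None,fx=6,fy=6,interpolation=cv2.INTER_CUBIC))
for v,us,uf in((180,240.5,316.5),(172,240.5,316)):
    A=wray(c,s,us,v,16.5);B=wray(c,s,uf,v,20);B2=wray(c,s,uf,v,26);print(A.round(1),B.round(1),B2.round(1))
E
```

```text
165 [123, 122, 123, 120, 101, 78, 80, 82, 83, 81, 82, 75, 89, 117, 123, 120, 120, 120] [117, 118, 117, 117, 118, 118, 119, 118, 118, 119, 119, 118, 119, 117, 118, 118, 119, 128, 140, 140, 141, 140, 140]
172 [110, 111, 109, 109, 89, 71, 81, 83, 82, 83, 82, 74, 85, 113, 119, 117, 117, 117] [115, 116, 117, 117, 111, 104, 131, 195, 234, 238, 236, 236, 236, 235, 231, 205, 160, 125, 133, 138, 129, 118, 113]
180 [114, 114, 115, 116, 114, 97, 76, 81, 82, 82, 84, 83, 73, 84, 110, 117, 113, 113] [123, 123, 124, 123, 118, 109, 145, 206, 232, 236, 234, 234, 234, 234, 228, 196, 146, 114, 116, 121, 121, 121, 121]
190 [49, 50, 50, 49, 50, 48, 44, 38, 35, 35, 37, 34, 34, 40, 52, 54, 52, 53] [131, 130, 131, 131, 127, 109, 118, 166, 189, 197, 199, 200, 202, 203, 194, 173, 142, 118, 126, 130, 130, 129, 127]
[509.9  15.7  16.5] [566.3  15.3  20. ] [566.3  16.4  26. ]
[510.4  21.6  16.5] [566.   21.2  20. ] [566.   22.1  26. ]
```

View pics/s7.png

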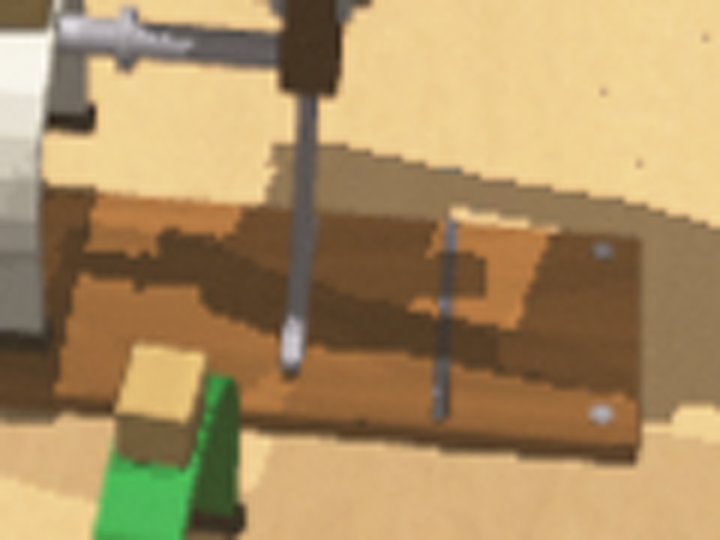

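Foot to strip is about 56 mm from both the wrist and top views. I'll pull gently so the frame isn't jerked.

```bash
python3 -m creep '[[1,[0,-0.2,0],[0,0,0]],[1,[0,-0.4,0],[0,0,0]],[1,[0,-0.5,0],[0,0,0]],[1,[0,-0.6,0],[0,0,0]],[1,[0,-0.6,0],[0,0,0]],[1,[0,-0.6,0],[0,0,0]],[1,[0,-0.5,0],[0,0,0]],[1,[0,-0.4,0],[0,0,0]]]' 80
python3 -m creep '[[1,[0,-0.5,0],[0,0,0]],[1,[0,-0.5,0],[0,0,0]],[1,[0,-0.4,0],[0,0,0]],[1,[0,-0.3,0],[0,0,0]],[1,[0,-0.1,0],[0,0,0]],[1,[0,0,0],[0,0,0]],[1,[0,0,0],[0,0,0]],[1,[0,0,0],[0,0,0]]]'
cat > m.py <<'E'
from h import *
from station import state,camera
import sys
k=sys.argv[1]
s=state();c=camera("wrist");cv2.imwrite(f"pics/w{k}.png",c["pixels"])
S=camera("side");a=S["pixels"][170:300,220:400];cv2.imwrite(f"pics/s{k}.png",cv2.resize(a,None,fx=4.4,fy=4.4,interpolation=cv2.INTER_CUBIC))
print(s["time_s"],s["tcp_pos"],s["contact_force"],s["opening"])
E
python3 m.py 8
```

```text
time_s: 10.97
tcp_pos: [529.9, -14.5, 162.1]
ee_rot: [0.002, 0.714, 0.701, 0.002]
contact_force: [5.8, 1.8, 2.8]
opening: 0.168
time_s: 11.63
tcp_pos: [512.7, -14.2, 162.0]
ee_rot: [0.002, 0.714, 0.701, 0.002]
contact_force: [5.8, 2.1, 3.3]
opening: 0.172
11.6333 [512.73451071 -14.17444904 162.04946681] [5.79840088 2.13543048 3.27125477] 0.17156016363683185
```

View pics/w8.png

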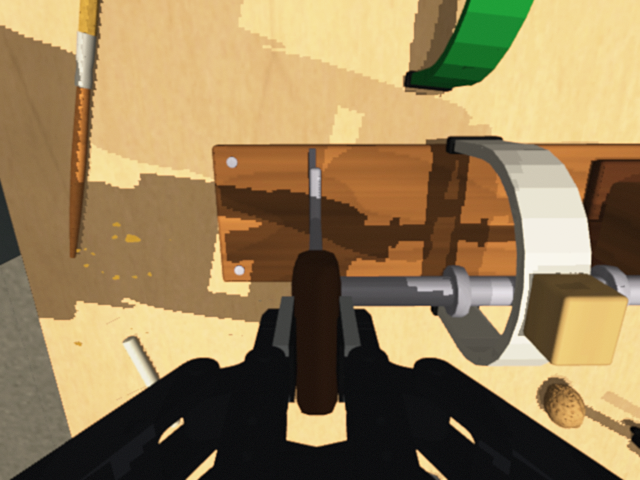

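View pics/s8.png

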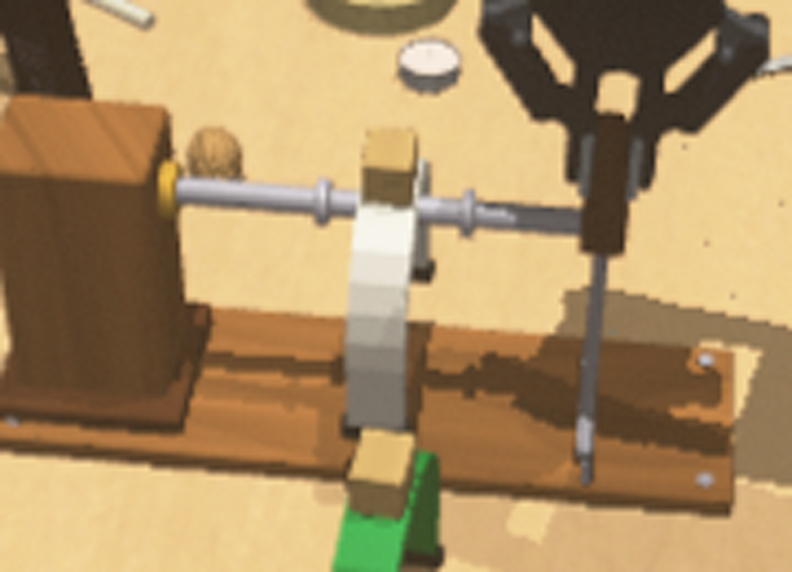

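The foot bar end at (316,180) sits almost over the strip end at (312,155). About 2 mm remain, which matches the 54 mm pulled out of 56.

```bash
python3 -m creep '[[1,[0,-0.1,0],[0,0,0]],[1,[0,-0.07,0],[0,0,0]],[1,[0,0,0],[0,0,0]],[1,[0,0,0],[0,0,0]],[1,[0,0,0],[0,0,0]],[1,[0,0,0],[0,0,0]],[1,[0,0,0],[0,0,0]],[1,[0,0,0],[0,0,0]]]'
python3 m.py 9
python3 - <<'E'
import cv2
a=cv2.imread("pics/w9.png")[130:270,230:400];cv2.imwrite("pics/w9z.png",cv2.resize(a,None,fx=4,fy=4,interpolation=cv2.INTER_CUBIC))
E
```

```text
time_s: 12.4
tcp_pos: [511.2, -14.2, 162.1]
ee_rot: [0.002, 0.714, 0.701, 0.002]
contact_force: [5.9, 2.3, 4.0]
opening: 0.171
12.4 [511.23384585 -14.18113968 162.06707606] [5.94698275 2.30778665 3.98825906] 0.17062720042198384
```

View pics/w9z.png

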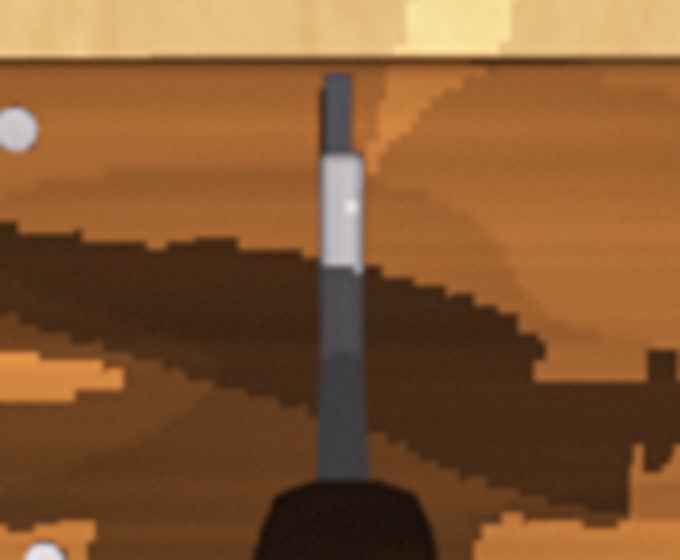

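View pics/s9.png

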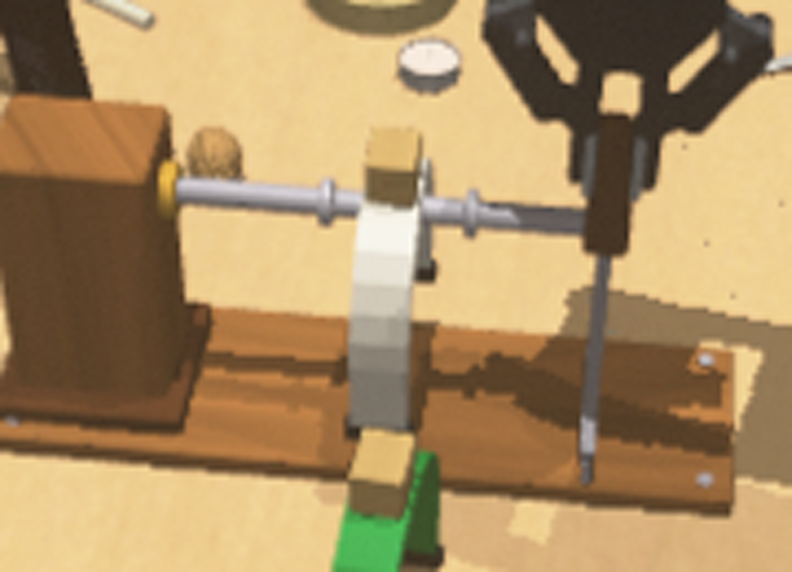

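In the wrist crop the strip end (338,110) and the foot bar (342,210) line up within about 1 mm. In the side view the frame hangs upright between the collars, clear of the robot. Handing in.

```bash
python3 -c "
from station import ticket
print(ticket.hand_in())"
```

```text
the job is handed in; nothing more can be done
None
```

I hung the white frame on the rail between its collars and let go. I then gripped the T-handle with 80 N, pulled the rail out about 55 mm, and handed the job in still holding it there, at about 12.4 s. The hand-in gives no verdict, so I don't know how it was judged.

- **Foot on the mark:** in the last wrist view the cross-foot lay over the strip to within about 1 mm.
- **Frame:** the side view showed it hanging upright between the collars, with the gripper well clear of it.
- **Grip and rail:** the tool measured about 6 N along the pull, near the low end of the 6.4 to 8.8 N spring force you gave. The opening was steady at about 15 mm on the 16 mm crossbar.
- **Bystanders:** the arm never went near the jar, pine cone or walnut, but I didn't measure their positions again at the end.
- **Disagreements:** the top and wrist cameras gave 56.5 mm and about 55.5 mm for the distance to the strip. That is well inside the 8 mm tolerance. No check failed.

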